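# Move a hanging tin over the rail's end stop onto the next rail and slide it home

### The job

Lift the hanging round tin off the first rail over its end stop and set it gently on the plain entry stretch of the next rail. Then slide it along that rail, without lifting it off again, until its hanger drops fully into the rail's notch, and let go of it there hanging upright. Feel for the notch and never force the hanger against a rail; leave the square tin, the jar and the bowl where they are.

Things in the scene. Friction and masses are not known exactly. Their poses are not given: they have to be found in the camera images.
- round_tin: Round steel tin, 58 mm across, on a rigid hanger; 0.2 to 0.4 kg. Origin: centre of the underside of the hanger's crown, the flat face that sits on a bar's top edge; z up, y along the bar. Crown: 44 mm along y, 18 along x, 5 thick. Below it two legs straddle the 8 mm bar, 12 mm apart inside, flared at the mouth, ending 27 mm below the origin. From the +x leg a strap (18 mm wide, inner face at x = 11 mm) holds the tin, 98 to 162 mm below the origin.
- tab (a point): Centre of the round tin's grip tab, 25 mm above the tin's origin: an upright flat plate on the crown, 10 mm thick along x, 30 mm wide along y, 40 mm tall, free on all sides. To be pinched from above across its thickness.
- square_tin: Square steel tin (54 mm) on an identical hanger, same origin and axes, hanging on the first rail further from the end stop. Leave it where it is.
- first_rail: Fixed steel stand with a flat bar on edge, 8 mm thick, 45 mm tall (lifting over 50 mm brings the tin up against it). Origin: on the table under the outer face of the end stop; the bar runs from there 230 mm towards -y, its top edge 240 mm above the origin. The end stop is a lug as thick as the bar, 8 mm long, 15 mm higher than the top edge. Two posts on the -x side, lower than 215 mm.
- next_rail: Fixed steel stand with the second bar, roughly in line with the first (a little sideways and turned). Origin: on the table under the bar; the bar runs along +y above x = 0, 8 mm thick, level, top edge 240 mm above the origin. The entry end has no stop and lies between y = -55 and +5 mm; the top edge is plain up to y = 90 mm. Beyond y = 80 mm do not lift the hanger clear of the bar.
- entry (a point): Point on the next rail's top edge, 48 mm along its +y: the middle of the plain entry stretch, where the hanger's centre is to be set down (within 15 mm along the bar).
- notch_range (a point): Point on the next rail's top edge line at y = 145 mm. One square notch, 50 mm long, 7 mm deep; the 44 mm crown drops in whole. The bar was clamped endwise by hand: the notch's centre is up to 30 mm either way along y from this point, unmeasured, to be felt; its walls are rigid. stay under 40 N, knocks included (touch down slower than 15 mm/s). A press of 3 to 5 N suffices; over the notch the support vanishes.
- jar: Amber glass jar, 68 mm across, 110 mm tall, standing beyond the first rail; origin at its underside. Leave alone.
- bowl: Copper bowl, 90 mm across, 40 mm tall, under the next rail; origin at its underside. Leave alone.
Things that resemble listed ones, but are neither listed nor needed, are in the scene too. What is shaped like the round_tin but turquoise or yellow is not meant.

How it is judged:
By the outcome, as a careful person would: the job done as asked, in the order asked, and still so for the second after the job is handed in, with the robot touching nothing.
It also fails if it takes over 67 s, if anything falls off the work surface, if the arm or the gripper's body presses on something with over 40 N, if the wrist force passes 120 N, or if a joint passes its speed limit or range.

### The arm

A 6-joint arm with a two-finger parallel gripper is mounted at the origin on the work surface. World frame = base frame: x ahead of the robot, y to its left, z up, the work surface at z = 0. Lengths are in m, angles in rad, forces in N, time in s.
With the tool pointing down it reaches from about 0.425 to 0.95 m from the base axis. Payload 3.5 kg.
Tool frame: the origin (TCP) lies midway between the tips of the shut fingers; the grasp point (between the pads) lies grasp_offset behind it (grasp_offset is the distance from the TCP to the grasp point, in m); z points along the fingers, y is the direction in which the jaws open and shut (so a half turn about z gives the same grasp; the last joint's range is limited). The gripper opens to 85 mm and grips with 20 to 120 N. Pads are 22 mm wide; open, the fingers measure 114 mm over their backs; the gripper's body (76 mm by 85 mm) begins 54 mm behind the grasp point. The pads swing forward as they close: fully open they stand 13 mm farther back than shut.
Start: joints at [-1.298, 0.286, 1.577, -0, 1.279, -0.15], TCP at [0.277, -0.616, 0.231] pointing down, gripper open.
Joint ranges: [-2.77, 2.77], [-0.9, 2.22], [0.21, 2.48], [-1.53, 4.67], [0.24, 2.81], [-2.84, 2.84]. Speed limits (rad/s): [2.79, 2.79, 3.14, 3.14, 3.14, 3.14].

### API

Orientations are given as a unit quaternion [x, y, z, w].
In Python, from plant import * gives the robot as it stands.
- The arm moves only by the tool jog_arm, never from a script. Its argument "targets" is text: rows parted by semicolons, each of 7 numbers parted by spaces: the shift along the world's x, y, z in mm, then the turn, a rotation vector about the world's x, y, z in degrees, then the gripper's target within -1 to 1 (fully open at 1, half-way at 0, shut at -1). A call has 1 to 10 rows; each row shifts and turns the pose as measured when the row begins; what a row does not reach is not made up. A row lasts 1/12 s, in which the tool goes at most 41.7 mm and 7.16 degrees, less where a joint would pass 70% of its speed; a pose out of reach is approached as far as the arm can. A call with a gripper value outside its range is refused whole. The fingers move at their own pace and stop on an object; "force" is the grip in N (left out, the last holds). Time passes only in rows, so rows that do not move let the fingers close. It gives the time, the measured TCP pose, the force and the opening at its end, in the units of the state.
- get_state(): the state, without advancing time (a new reading comes with each control period).
- read_camera(name): name is "scene" or "top"; returns a dict with "pixels" (420x560x3 uint8, blue, green, red), "mtx" (3x3 intrinsics, pixels), "world_from_camera" (4x4, takes a point from camera to world coordinates). Camera axes: x right, y up, looking along -z (the intrinsics and any distortion apply to the point x, -y, -z); pixel columns grow to the right and rows downward; lengths in m; the calibration is good to about 2 mm. A picture is of the moment at which its call begins. There is no depth.
- sign_off(): hands the job in, once; it reports no verdict.
Trained networks look in a picture, given as the dict that the camera call returned (one of the last four; its "shot" number tells which), for a name from the list of things; names that differ only in an ending like _2 or _b are one class to them, and where a whole thing is asked for, a point or a joint stands for the part that bears it (a point fixed in the world has none). Each returns a list of dicts, best first, with "p" (0 to 1); they miss things now and then, are a little off and sometimes report something else, mostly with a low value. They report only what shows in the picture. A call takes as long as a camera call. They do not tell look-alikes from the thing itself.
- spot_in(target, picture): "uv" ([column, row] in pixels, amid what is visible of it).
- silhouettes(target, picture): "mask" (420x560 bool, what is visible of it) and "uv" ([column, row] in pixels, amid what is visible of it).
- mark_of(target, picture): "uv" ([column, row] in pixels: a listed point, or the origin of a listed thing).
The state is a dict: "time": time; "qpos": joint angles; "dq": joint speeds; "joint_efforts": joint torques, N m; "eef_pos": TCP position; "tcp_rot": TCP orientation; "contact_force": force on the tool from outside, world axes, zero at the start; "wrist_torque": the same for the moment, N m; "opening": opening from 0.0 (shut) to 1.0 (fully open).
Only numpy, scipy, OpenCV 4.12 (cv2) and the standard library are available. Lean on these libraries where they do the work, as an engineer would, in place of code of your own. Each camera call takes 0.05 s, during which the arm holds its last target.

## Working session

There is one attempt and no reset: what is moved stays moved. The work goes in short steps, Python scripts to look and compute and a tool call to move; the robot and the scene stay as the last step left them, time stands still between calls to the robot, and variables do not carry over. Pictures are saved under pics/ and viewed, and the job is handed in when it is done.

Besides the shell and the picture viewer there is one more tool, called after ">>>" in YAML: its name, and indented under it one key for each argument. jog_arm: Moves the arm, as the interface text tells. Its arguments: {"type":"object","properties":{"targets":{"type":"string"},"force":{"type":"number"}},"required":["targets"]}

```bash
ls; mkdir -p pics; python3 - <<'E'
from plant import *
import cv2,json
s=get_state(); print(s)
try: print(grasp_offset)
except Exception as e: print(e)
for n in ("scene","top"):
    p=read_camera(n); cv2.imwrite(f"pics/{n}0.png",p["pixels"]); print(n,p["mtx"],p["world_from_camera"],p.keys())
    for t in ["round_tin","square_tin","first_rail","next_rail","jar","bowl","tab","entry","notch_range"]:
        try: print(t,[(round(d["p"],2),[round(float(x)) for x in d["uv"]]) for d in mark_of(t,p)])
        except Exception as e: print(t,e)
E
```

```text
pics
{'time': 0.0, 'qpos': array([-1.29799393e+00,  2.87221900e-01,  1.57813898e+00, -2.71219238e-05,
        1.27859911e+00, -1.50023454e-01]), 'dq': array([-8.75424369e-04,  3.48121456e-04, -9.28218532e-04,  1.98463268e-05,
        1.58142333e-03,  8.99668684e-04]), 'joint_efforts': array([-3.81476757e-04, -4.05976474e+01, -2.92628431e+01, -1.24636458e-04,
        5.80504508e-03, -6.96745062e-06]), 'eef_pos': array([ 0.27681055, -0.61492666,  0.22993026]), 'tcp_rot': array([ 9.77733892e-01,  2.09845265e-01, -8.55761708e-05, -1.18064149e-03]), 'contact_force': array([ 0.0869083 ,  0.26356822, -0.77078809]), 'wrist_torque': array([ 0.04468353, -0.0009056 , -0.00423975]), 'opening': 0.9998063847338013}
0.0187
scene [[421.59971228   0.         279.59456381]
 [  0.         421.59971228 210.83040898]
 [  0.           0.           1.        ]] [[ 0.7587816  -0.44817127  0.47264468  0.9314956 ]
 [ 0.65101213  0.4986274  -0.57232327 -0.49610277]
 [ 0.02082526  0.74196579  0.67011422  0.72861592]
 [ 0.          0.          0.          1.        ]] dict_keys(['pixels', 'mtx', 'world_from_came
[... 566 characters left out ...]
[[ 0.027133    0.99297124 -0.11520377  0.44480329]
 [-0.99957657  0.02816255  0.00731826 -0.03268775]
 [ 0.01051125  0.11495642  0.99331492  0.97082005]
 [ 0.          0.          0.          1.        ]] dict_keys(['pixels', 'mtx', 'world_from_camera', 'shot'])
round_tin [(0.87, [307, 312]), (0.79, [395, 174]), (0.78, [376, 315]), (0.6, [332, 224]), (0.58, [267, 277])]
square_tin [(0.9, [397, 223])]
first_rail [(0.74, [292, 230])]
next_rail [(0.97, [234, 226]), (0.64, [311, 173])]
jar [(0.97, [310, 172])]
bowl [(0.69, [181, 230])]
tab [(0.97, [382, 320]), (0.8, [308, 309]), (0.75, [264, 276]), (0.61, [332, 225]), (0.6, [398, 174])]
entry [(0.66, [193, 218])]
notch_range [(0.63, [142, 217])]
```

View pics/scene0.png

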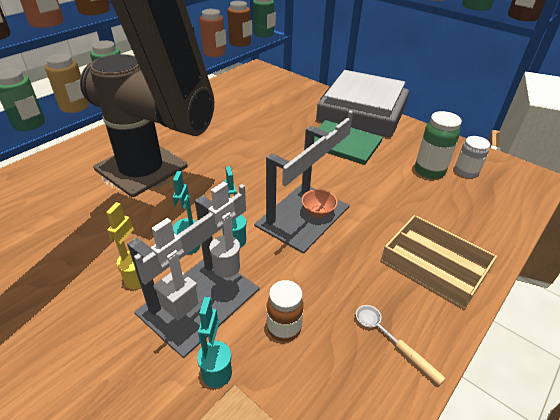

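View pics/top0.png

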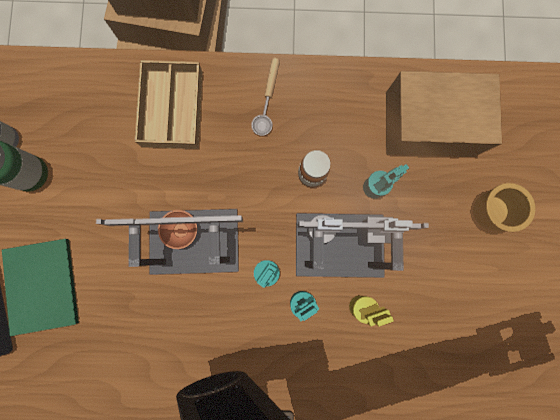

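```bash
python3 - <<'E'
import cv2
s=cv2.imread("pics/scene0.png");t=cv2.imread("pics/top0.png")
cv2.imwrite("pics/z1.png",cv2.resize(t[195:285,90:260],None,fx=4.7,fy=4.7,interpolation=cv2.INTER_CUBIC))
cv2.imwrite("pics/z2.png",cv2.resize(t[195:285,280:440],None,fx=5,fy=5,interpolation=cv2.INTER_CUBIC))
cv2.imwrite("pics/z3.png",cv2.resize(s[90:350,100:380],None,fx=2.3,fy=2.3,interpolation=cv2.INTER_CUBIC))
E
```

```text
(no output)
```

View pics/z1.png

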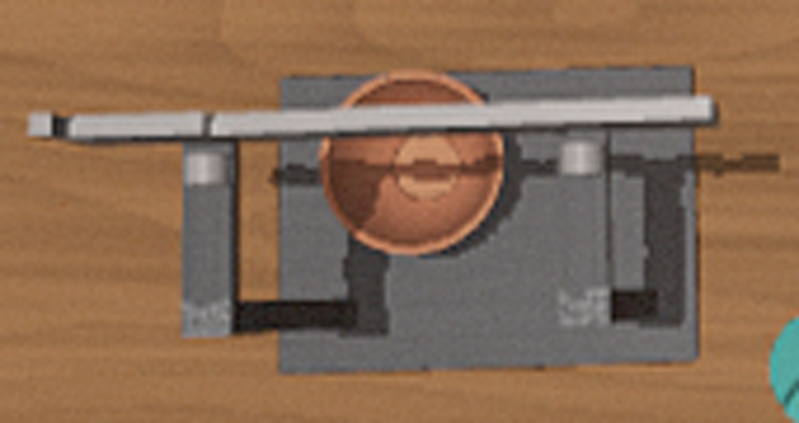

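View pics/z2.png

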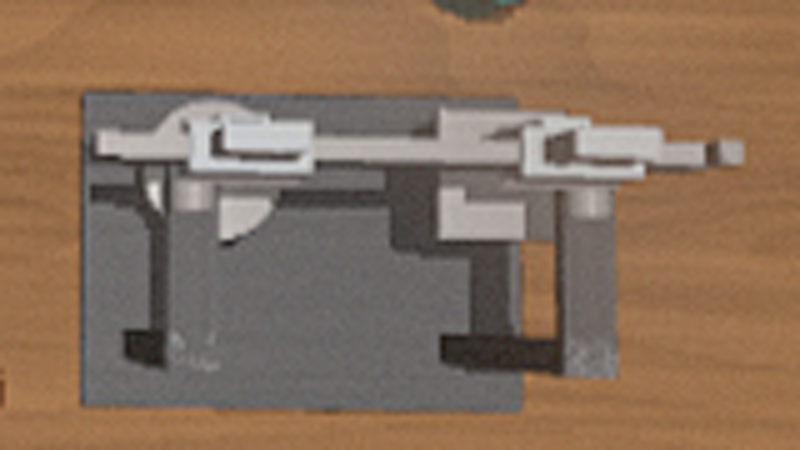

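View pics/z3.png

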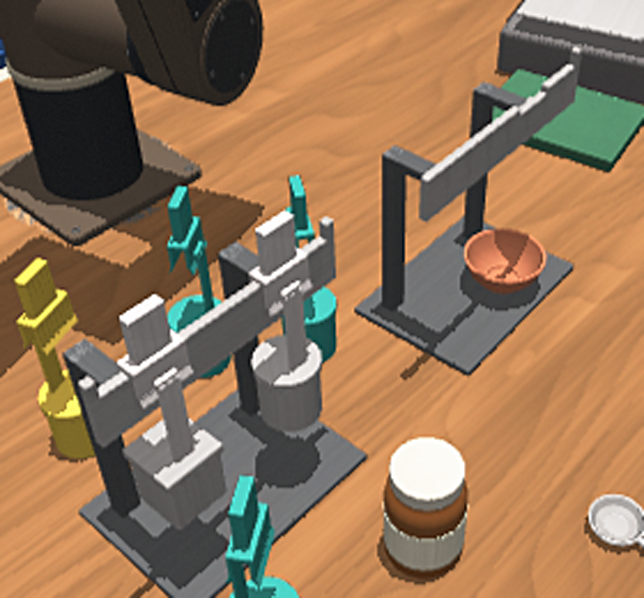

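```bash
cat > h.py <<'E'
import numpy as np,cv2
def ray(p,uv,z):
    M=p["world_from_camera"];d=np.linalg.inv(p["mtx"])@np.array([uv[0],uv[1],1.]);d=np.array([d[0],-d[1],-d[2]])
    d=M[:3,:3]@d;c=M[:3,3];return c+d*(z-c[2])/d[2]
def proj(p,X):
    M=p["world_from_camera"];c=M[:3,:3].T@(np.asarray(X,float)-M[:3,3]);v=p["mtx"]@np.array([c[0],-c[1],-c[2]]);return v[:2]/v[2]
def rect(p,z,x0,x1,y0,y1,s):  # out: cols = -y (left=+y), rows=-x ; s px per m
    W=[(x1,y1),(x1,y0),(x0,y0),(x0,y1)]
    src=np.float32([proj(p,(a,b,z)) for a,b in W])
    w=int((y1-y0)*s);h=int((x1-x0)*s)
    H=cv2.getPerspectiveTransform(src,np.float32([(0,0),(w,0),(w,h),(0,h)]))
    return cv2.warpPerspective(p["pixels"],H,(w,h),flags=cv2.INTER_CUBIC)
E
python3 - <<'E'
from plant import *
from h import *
p=read_camera("top")
for uv in [(241.7,218),(104.9,221.8),(134.3,221),(299,222.5)]: print(uv,ray(p,uv,.24))
print("tab",ray(p,(332.5,221.5),.285))
r=rect(p,.24,.38,.46,-.32,.30,1250); print(r.shape)
cv2.imwrite("pics/r1.png",r)
# bar profile
g=r.astype(float).mean(2)
for y in np.arange(.03,.30,.02):
    c=int((.30-y)*1250); col=g[:,c-4:c+5].mean(1); d=np.diff(col)
    i=d.argmax();j=d.argmin(); print("y%.2f"%y, "x top edge %.4f bottom %.4f"%(.46-(i+1)/1250,.46-(j+1)/1250), col[i+3])
for y in [-.075,-.085,-.16,-.17,-.18,-.19]:
    c=int((.30-y)*1250); col=g[:,c-3:c+4].mean(1); d=np.diff(col)
    i=d.argmax();j=d.argmin(); print("y%.3f"%y, "x top edge %.4f bottom %.4f"%(.46-(i+1)/1250,.46-(j+1)/1250), col[i+3])
E
```

```text
(241.7, 218) [0.51175271 0.02043447 0.24      ]
(104.9, 221.8) [0.49795296 0.26644343 0.24      ]
(134.3, 221) [0.50087779 0.21376317 0.24      ]
(299, 222.5) [ 0.50649009 -0.08351206  0.24      ]
tab [ 0.50599494 -0.13736563  0.285     ]
(100, 775, 3)
y0.03 x top edge 0.4136 bottom 0.4160 122.81481481481484
y0.05 x top edge 0.4296 bottom 0.4416 119.18518518518519
y0.07 x top edge 0.4304 bottom 0.4280 130.40740740740742
y0.09 x top edge 0.4096 bottom 0.4120 117.07407407407406
y0.11 x top edge 0.4568 bottom 0.4128 100.62962962962963
y0.13 x top edge 0.4568 bottom 0.4536 138.4074074074074
y0.15 x top edge 0.4216 bottom 0.4552 108.07407407407408
y0.17 x top edge 0.4232 bottom 0.4344 106.0
y0.19 x top edge 0.4216 bottom 0.4344 110.74074074074073
y0.21 x top edge 0.4304 bottom 0.4192 130.85185185185185
y0.23 x top edge 0.4048 bottom 0.3872 118.51851851851853
y0.25 x top edge 0.3840 bottom 0.4240 117.59259259259261
y0.27 x top edge 0.3832 bottom 0.4104 120.85185185185186
y0.29 x top edge 0.4144 bottom 0.4184 120.40740740740742
y-0.075 x top edge 0.4568 bottom 0.3808 114.23809523809526Traceback (most recent call last):
  File "<stdin>", line 15, in <module>
IndexError: index 101 is out of bounds for axis 0 with size 100
```

View pics/r1.png

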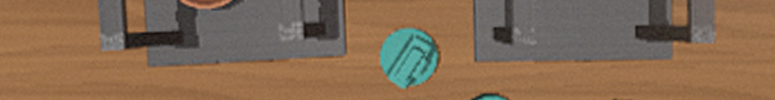

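```bash
python3 - <<'E'
from plant import *
from h import *
p=read_camera("top")
r=rect(p,.24,.46,.56,-.34,.30,1250); print(r.shape)
cv2.imwrite("pics/r2.png",r)
r3=rect(p,.285,.46,.56,-.24,-.04,4000);cv2.imwrite("pics/r3.png",r3)
g=r.astype(float).mean(2)
def prof(y,lo,hi):
    c=int((.30-y)*1250); col=g[:,c-3:c+4].mean(1)
    i0=int((.56-hi)*1250);i1=int((.56-lo)*1250)
    k=i0+col[i0:i1].argmax(); 
    d=np.diff(col); a=k-8+d[k-8:k].argmax(); b=k+d[k:k+9].argmin()
    t=.56-(a+1)/1250;bt=.56-(b+1)/1250
    return t,bt
P=[]
for y in np.arange(.03,.265,.015):
    t,b=prof(y,.49,.52); print("y%.3f %.4f %.4f mid %.4f"%(y,t,b,(t+b)/2)); P.append((y,(t+b)/2))
P=np.array(P); print(np.polyfit(P[:,0],P[:,1],1))
for y in [-.09,-.095,-.155,-.165,-.175,-.185,-.195,-.205]:
    t,b=prof(y,.495,.515); print("y%.3f %.4f %.4f mid %.4f"%(y,t,b,(t+b)/2))
E
```

```text
(125, 800, 3)
y0.030 0.5168 0.5072 mid 0.5120
y0.045 0.5152 0.5064 mid 0.5108
y0.060 0.5136 0.5056 mid 0.5096
y0.075 0.5136 0.5056 mid 0.5096
y0.090 0.5128 0.5040 mid 0.5084
y0.105 0.5112 0.5032 mid 0.5072
y0.120 0.5096 0.5024 mid 0.5060
y0.135 0.5104 0.5016 mid 0.5060
y0.150 0.5096 0.5008 mid 0.5052
y0.165 0.5088 0.4992 mid 0.5040
y0.180 0.5072 0.4984 mid 0.5028
y0.195 0.5056 0.4968 mid 0.5012
y0.210 0.5040 0.4960 mid 0.5000
y0.225 0.5040 0.4960 mid 0.5000
y0.240 0.5032 0.4952 mid 0.4992
y0.255 0.5032 0.4952 mid 0.4992
[-0.06019608  0.51365294]
y-0.090 0.5088 0.5008 mid 0.5048
y-0.095 0.5088 0.5000 mid 0.5044
y-0.155 0.5144 0.5056 mid 0.5100
y-0.165 0.5096 0.5008 mid 0.5052
y-0.175 0.5096 0.5016 mid 0.5056
y-0.185 0.5096 0.5008 mid 0.5052
y-0.195 0.5096 0.5008 mid 0.5052
y-0.205 0.5104 0.5016 mid 0.5060
```

View pics/r2.png

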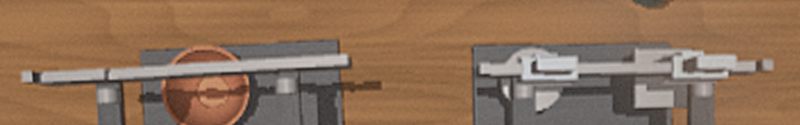

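View pics/r3.png

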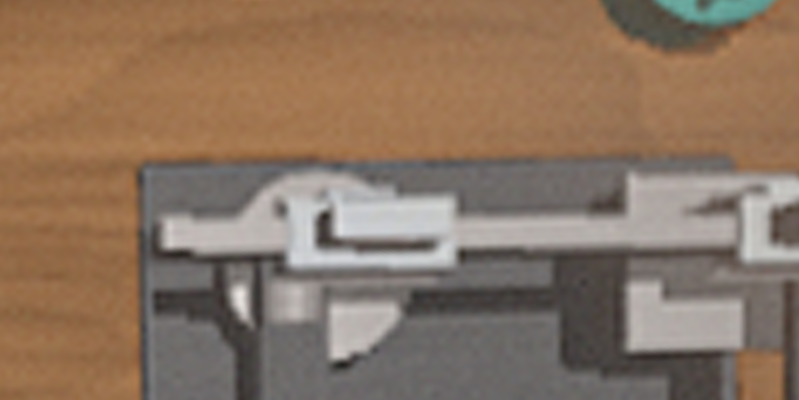

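```bash
python3 - <<'E'
from plant import *
from h import *
p=read_camera("scene");q=read_camera("top")
cv2.imwrite("pics/s1.png",rect(p,.285,.46,.56,-.24,-.04,4000))
cv2.imwrite("pics/s2.png",rect(p,.24,.46,.56,0,.30,2600))
cv2.imwrite("pics/s3.png",rect(q,.24,.46,.56,0,.30,2600))
for P in (p,q):
  for t,z in [("entry",.24),("notch_range",.24),("next_rail",0),("tab",.265),("round_tin",.24),("first_rail",0)]:
    for d in mark_of(t,P):
      w=ray(P,d["uv"],z)
      if abs(w[0]-.5)<.05: print(P["shot"],t,d["p"],w.round(4))
E
```

```text
5 entry 0.82 [0.5024 0.1135 0.24  ]
5 notch_range 0.8 [0.5125 0.191  0.24  ]
5 next_rail 0.59 [0.5014 0.0564 0.    ]
5 tab 0.62 [ 0.4969 -0.136   0.265 ]
5 tab 0.58 [ 0.4764 -0.0888  0.265 ]
5 round_tin 0.92 [ 0.4746 -0.0895  0.24  ]
5 round_tin 0.71 [ 0.5089 -0.1428  0.24  ]
5 first_rail 0.95 [ 0.5003 -0.0844  0.    ]
5 first_rail 0.19 [0.4983 0.0661 0.    ]
6 entry 0.75 [0.5092 0.105  0.24  ]
6 next_rail 0.85 [0.5103 0.056  0.    ]
6 tab 0.64 [ 0.5023 -0.1398  0.265 ]
6 round_tin 0.78 [ 0.5041 -0.1398  0.24  ]
6 first_rail 0.86 [ 0.5069 -0.079   0.    ]
```

View pics/s1.png

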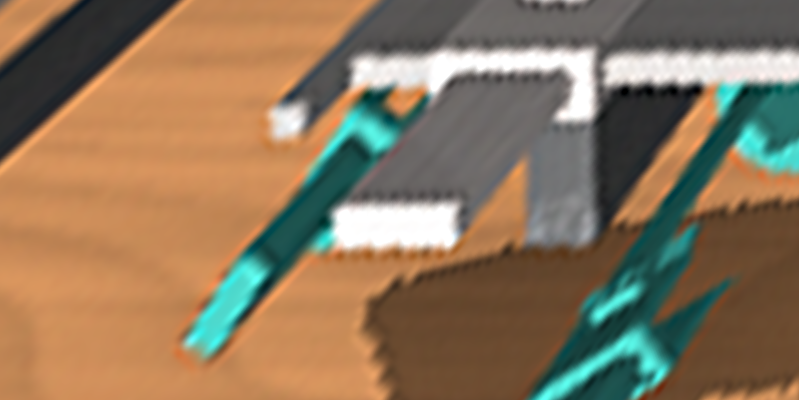

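View pics/s2.png

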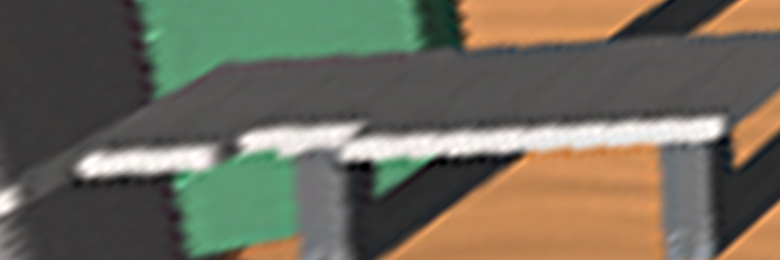

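View pics/s3.png

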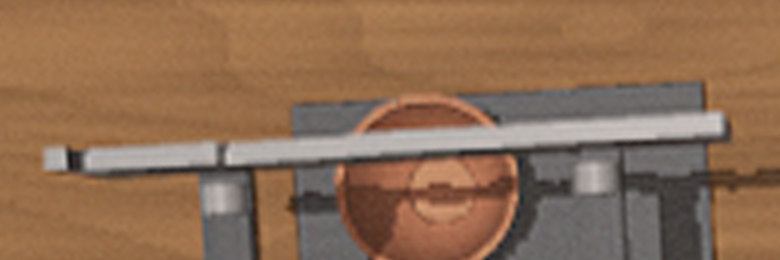

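>>> jog_arm:
  targets: "17 36 12 0 0 6.6 1;17 36 12 0 0 6.6 1;17 36 12 0 0 6.6 1;17 36 12 0 0 6.6 1;17 36 12 0 0 6.6 1;17 36 12 0 0 6.6 1;17 36 12 0 0 6.6 1;17 36 12 0 0 6.6 1;17 36 12 0 0 6.6 1;17 36 12 0 0 6.6 1"
  force: 25

```text
time: 2.63
eef_pos: [0.441, -0.2538, 0.3464]
tcp_rot: [0.691, 0.723, -0.002, -0.002]
contact_force: [0.5, 0.2, -0.1]
opening: 0.999
```

>>> jog_arm:
  targets: "16 29 -4 0 0 -0.5 1;16 29 -4 0 0 -0.5 1;16 29 -4 0 0 -0.5 1;15 28 -4 0 0 -0.5 1;0 0 0 0 0 0 1;0 0 0 0 0 0 1"

```text
time: 3.13
eef_pos: [0.5092, -0.1261, 0.3375]
tcp_rot: [0.699, 0.715, 0.0, 0.005]
contact_force: [0.3, -0.4, 0.4]
opening: 0.999
```

>>> jog_arm:
  targets: "-4 -12 -10 0 0 -0.7 1;0 0 -10 0 0 0 1;0 0 0 0 0 0 1;0 0 0 0 0 0 1"

```text
time: 3.47
eef_pos: [0.5038, -0.1412, 0.3158]
tcp_rot: [0.704, 0.71, -0.0, 0.005]
contact_force: [-0.2, 0.3, 0.5]
opening: 1.001
```

```bash
python3 - <<'E'
from plant import *
from h import *
from scipy.spatial.transform import Rotation as R
s=get_state();print(s["eef_pos"],R.from_quat(s["tcp_rot"]).as_matrix().round(4),s["dq"].round(3),s["contact_force"])
p=read_camera("scene");cv2.imwrite("pics/a1.png",cv2.resize(p["pixels"][90:300,100:380],None,fx=2.8,fy=2.8,interpolation=cv2.INTER_CUBIC))
E
```

```text
[ 0.50384008 -0.14120584  0.31584446] [[-0.0074  1.      0.0064]
 [ 0.9999  0.0074 -0.0073]
 [-0.0073  0.0064 -1.    ]] [-0.027  0.01   0.032  0.001 -0.005 -0.003] [-0.18574807  0.29458734  0.53349307]
```

View pics/a1.png

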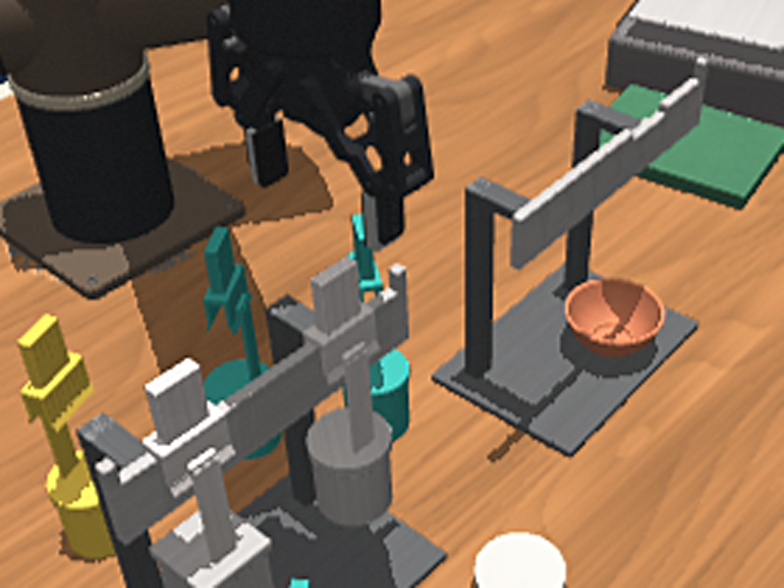

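>>> jog_arm:
  targets: "0.7 2.7 0 0.42 0.37 0 1;0 0 -14 0 0 0 1;0 0 -14 0 0 0 1;0 0 -14 0 0 0 1;0 0 -8 0 0 0 1;0 0 -4 0 0 0 1;0 0 0 0 0 0 1;0 0 0 0 0 0 1"

```text
time: 4.18
eef_pos: [0.5051, -0.1414, 0.2628]
tcp_rot: [0.707, 0.708, 0.001, 0.001]
contact_force: [0.2, 0.1, 0.3]
opening: 0.997
```

```bash
cat > st.py <<'E'
from plant import *
from h import *
from scipy.spatial.transform import Rotation as R
def st():
    s=get_state();m=R.from_quat(s["tcp_rot"]).as_matrix()
    z=m[:,2];r=np.degrees(np.cross(z,[0,0,-1]))
    print("pos",(s["eef_pos"]*1000).round(1),"yaw",np.degrees(np.arctan2(m[1,1],m[0,1])).round(2),"fix",r.round(2),"F",s["contact_force"].round(1),"T",s["wrist_torque"].round(2),"open",round(s["opening"],3),"t",s["time"]); return s
def zoom(cam,n,r0,r1,c0,c1,f):
    p=read_camera(cam);cv2.imwrite("pics/"+n,cv2.resize(p["pixels"][r0:r1,c0:c1],None,fx=f,fy=f,interpolation=cv2.INTER_CUBIC));return p
E
python3 -c "
from st import *
st();zoom('scene','a2.png',120,270,140,340,4)"
```

```text
pos [ 505.1 -141.4  262.8] yaw 0.07 fix [-0.01  0.17  0.  ] F [0.2 0.1 0.3] T [ 0.04 -0.03 -0.02] open 0.997 t 4.1833
```

View pics/a2.png

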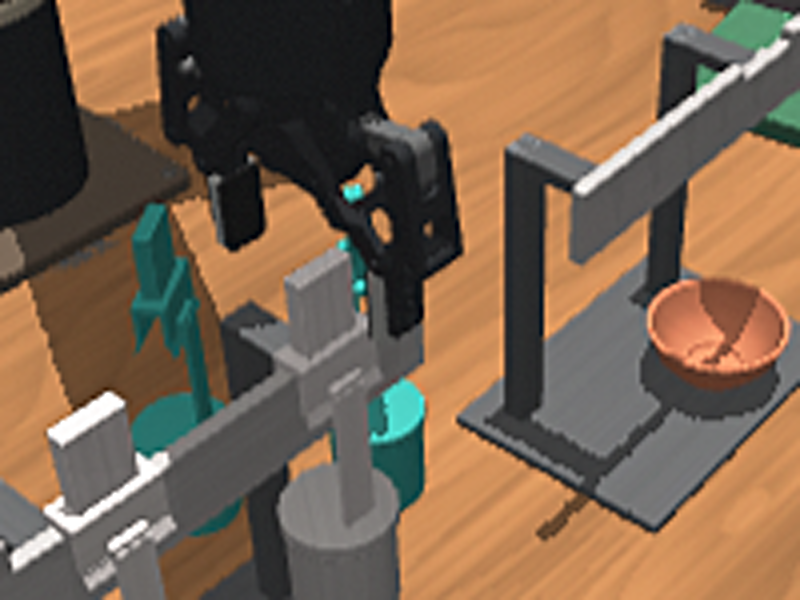

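>>> jog_arm:
  targets: "-0.5 3 -8 0 0.15 0.5 0.4;0 0 -3 0 0 0 -0.2;0 0 0 0 0 0 -0.6;0 0 0 0 0 0 -0.6;0 0 0 0 0 0 -0.6;0 0 0 0 0 0 -0.6;0 0 0 0 0 0 -0.6"
  force: 20

```text
time: 4.82
eef_pos: [0.5058, -0.1384, 0.2537]
tcp_rot: [0.703, 0.711, 0.001, 0.002]
contact_force: [0.1, -0.3, -0.1]
opening: 0.2
```

```bash
python3 -c "
from st import *
st();p=zoom('scene','a3.png',120,270,140,340,4);cv2.imwrite('pics/a3r.png',rect(p,.285,.46,.56,-.22,-.06,4000))"
```

```text
pos [ 505.8 -138.4  253.7] yaw 0.65 fix [0.11 0.26 0.  ] F [ 0.1 -0.3 -0.1] T [-0.04 -0.02 -0.04] open 0.2 t 4.8167
```

View pics/a3.png

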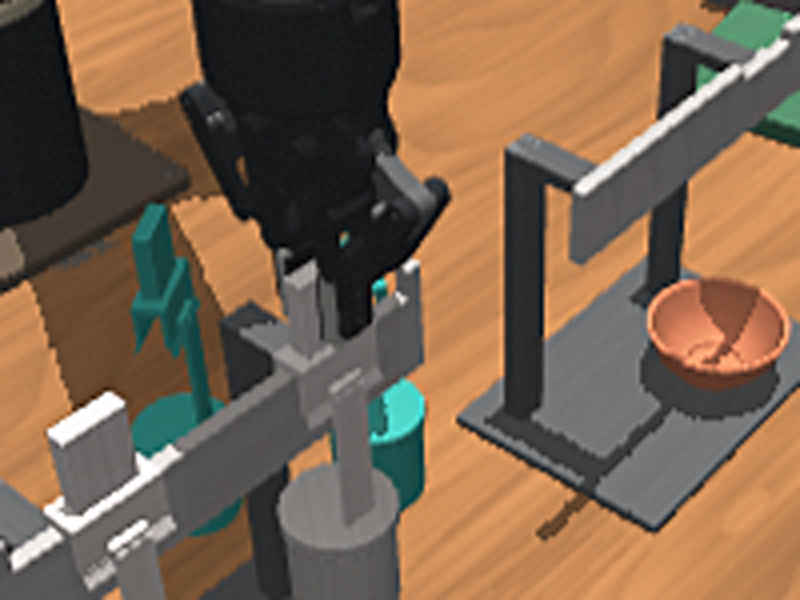

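>>> jog_arm:
  targets: "-0.8 0 -0.5 0.1 0.25 0 -0.65;0 0 0 0 0 0 -0.7;0 0 0 0 0 0 -0.8;0 0 0 0 0 0 -1;0 0 0 0 0 0 -1;0 0 0 0 0 0 -1"
  force: 20

```text
time: 5.37
eef_pos: [0.505, -0.1385, 0.2536]
tcp_rot: [0.703, 0.711, 0.0, 0.0]
contact_force: [-0.0, 0.2, -0.9]
opening: 0.113
```

```bash
python3 -c "
from st import *
st();p=zoom('scene','a4.png',120,270,140,340,4)"
```

```text
pos [ 505.  -138.5  253.6] yaw 0.64 fix [0.01 0.02 0.  ] F [-0.   0.2 -0.9] T [0.03 0.05 0.01] open 0.113 t 5.3667
```

View pics/a4.png

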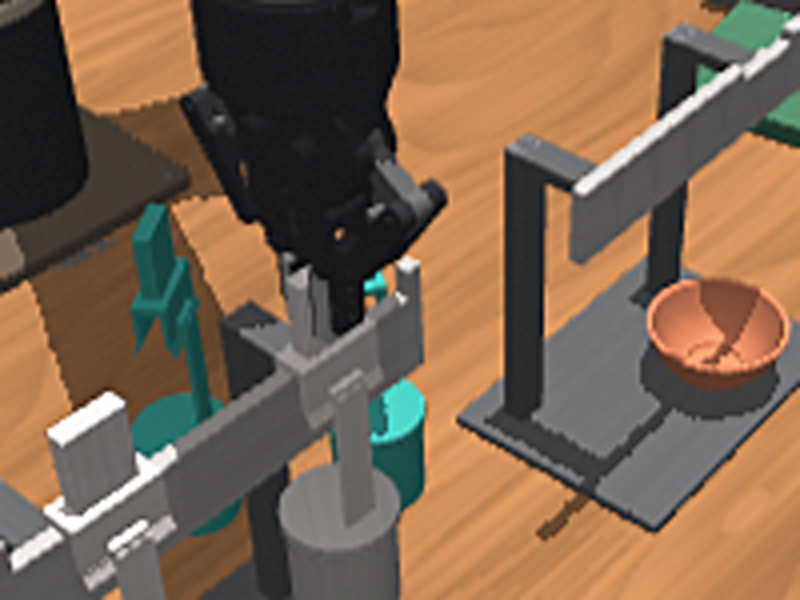

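>>> jog_arm:
  targets: "0 0 0 0 0 0 -1;0 0 0 0 0 0 -1;0 0 2 0 0 0 -1;0 0 4 0 0 0 -1;0 0 6 0 0 0 -1;0 0 6 0 0 0 -1;0 0 6 0 0 0 -1;0 0 5 0 0 0 -1;0 0 0 0 0 0 -1;0 0 0 0 0 0 -1"
  force: 60

```text
time: 6.25
eef_pos: [0.5035, -0.1377, 0.2825]
tcp_rot: [0.703, 0.711, -0.001, -0.003]
contact_force: [-0.5, -0.4, -3.1]
opening: 0.11
```

```bash
python3 -c "
from st import *
st();p=zoom('scene','a5.png',120,270,140,340,4)"
```

```text
pos [ 503.5 -137.7  282.5] yaw 0.64 fix [-0.14 -0.28 -0.  ] F [-0.5 -0.4 -3.1] T [0.03 0.02 0.05] open 0.11 t 6.25
```

View pics/a5.png

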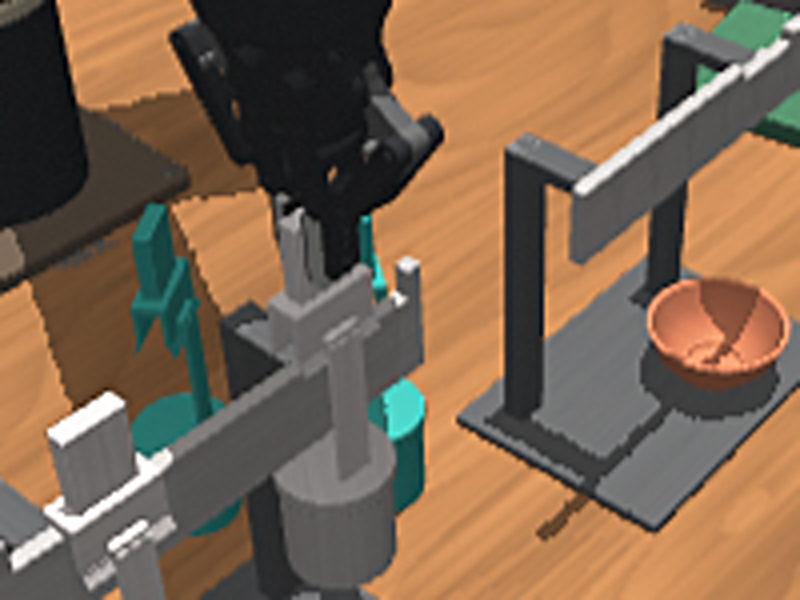

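>>> jog_arm:
  targets: "1.5 0 4 -0.14 -0.28 0 -1;0 0 3 0 0 0 -1;0 0 0 0 0 0 -1;0 5 0 0 0 0 -1;0 10 0 0 0 0 -1;0 12 0 0 0 0 -1;0 12 0 0 0 0 -1;0 12 0 0 0 0 -1"

```text
time: 6.97
eef_pos: [0.5045, -0.0837, 0.2891]
tcp_rot: [0.704, 0.71, -0.0, -0.001]
contact_force: [0.2, -0.1, -4.2]
opening: 0.106
```

```bash
python3 -c "
from st import *
st()"
```

```text
pos [504.5 -83.7 289.1] yaw 0.44 fix [-0.05 -0.07 -0.  ] F [ 0.2 -0.1 -4.2] T [-0.    0.05  0.03] open 0.106 t 6.9667
```

>>> jog_arm:
  targets: "0 12 2 0 0 0 -1;0 12 0 0 0 0 -1;0.5 12 0 0 0 0.6 -1;0.5 12 0 0 0 0.6 -1;1 10 0 0 0 0.6 -1;1 6 0 0 0 0.6 -1;0 2 0 0 0 0.6 -1;0 0 0 0 0 0 -1;0 0 0 0 0 0 -1"

```text
time: 7.72
eef_pos: [0.5057, -0.0028, 0.2905]
tcp_rot: [0.68, 0.733, 0.0, -0.002]
contact_force: [-0.4, -0.2, -2.9]
opening: 0.107
```

```bash
python3 -c "
from st import *
st();zoom('scene','b1.png',80,260,180,380,4);zoom('top','b2.png',160,270,90,350,3)"
```

```text
pos [505.7  -2.8 290.5] yaw 4.25 fix [-0.18 -0.14 -0.  ] F [-0.4 -0.2 -2.9] T [-0.   -0.03 -0.02] open 0.107 t 7.7167
```

View pics/b1.png

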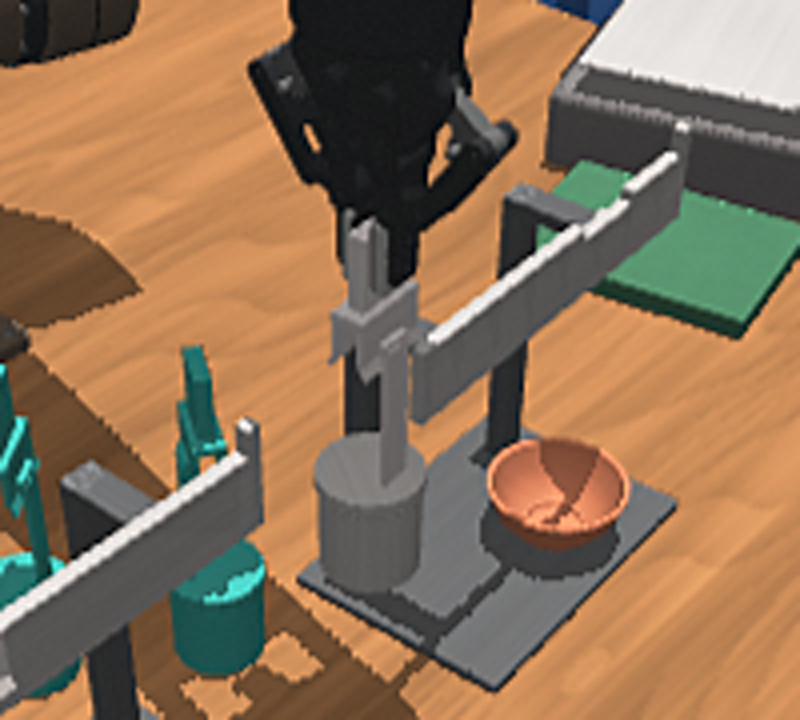

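View pics/b2.png

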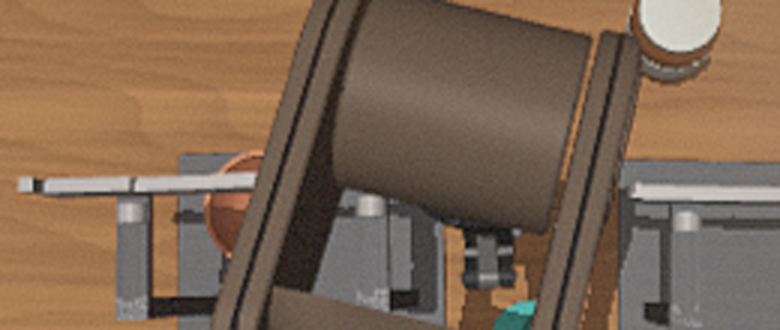

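>>> jog_arm:
  targets: "5 0 0 -0.18 -0.14 -0.6 -1;3 0 0 0 0 0 -1;0 0 0 0 0 0 -1;0 0 0 0 0 0 -1"

```text
time: 8.15
eef_pos: [0.5149, -0.0051, 0.2905]
tcp_rot: [0.686, 0.727, -0.0, 0.0]
contact_force: [-0.3, 1.0, -2.7]
opening: 0.106
```

```bash
python3 -c "
from st import *
st();p=zoom('scene','b3.png',80,260,180,380,4)
cv2.imwrite('pics/b3r.png',rect(p,.24,.46,.56,-.05,.15,4000))"
```

```text
pos [514.9  -5.1 290.5] yaw 3.35 fix [0.05 0.02 0.  ] F [-0.3  1.  -2.7] T [ 0.   -0.01  0.04] open 0.106 t 8.15
```

View pics/b3.png

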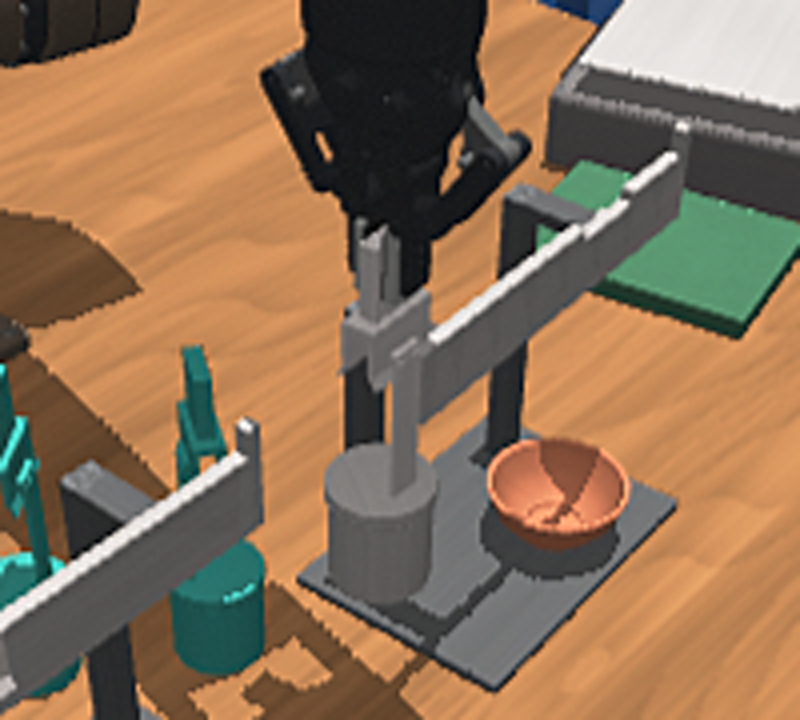

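>>> jog_arm:
  targets: "-0.5 8 0 0 0 0 -1;-0.9 14 0 0 0 0 -1;-0.9 14 0 0 0 0 -1;-0.9 14 0 0 0 0 -1;-0.9 14 0 0 0 0 -1;-0.9 14 0 0 0 0 -1;-0.7 8 0 0 0 0 -1;0 3 0 0 0 0 -1;0 0 0 0 0 0 -1;0 0 0 0 0 0 -1"

```text
time: 9.03
eef_pos: [0.5077, 0.0899, 0.2902]
tcp_rot: [0.687, 0.727, -0.0, -0.0]
contact_force: [-0.3, 0.9, -1.2]
opening: 0.105
```

```bash
python3 -c "
from st import *
st();p=zoom('scene','b4.png',80,260,220,400,4.2)"
```

```text
pos [507.7  89.9 290.2] yaw 3.21 fix [-0.02 -0.03 -0.  ] F [-0.3  0.9 -1.2] T [ 0.02 -0.01  0.04] open 0.105 t 9.0333
```

View pics/b4.png

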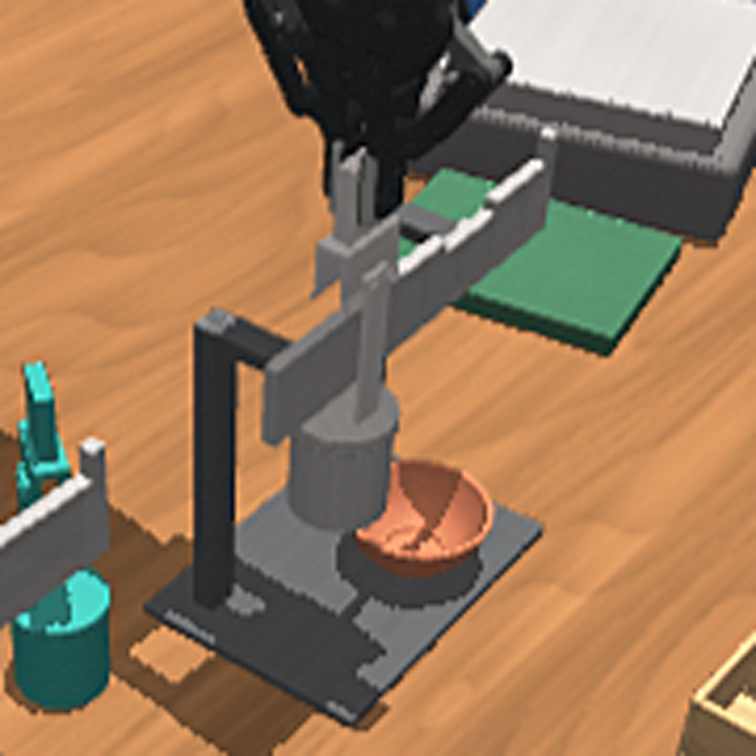

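>>> jog_arm:
  targets: "-0.3 10 0 0 0 0.2 -1;0 3 0 0 0 0 -1;0 0 -3 0 0 0 -1;0 0 -2 0 0 0 -1;0 0 0 0 0 0 -1;0 0 0 0 0 0 -1"

```text
time: 9.58
eef_pos: [0.5077, 0.1022, 0.2845]
tcp_rot: [0.687, 0.727, -0.0, -0.0]
contact_force: [-0.4, -0.1, -2.2]
opening: 0.105
```

```bash
python3 -c "
from st import *
st();p=zoom('scene','b5.png',100,200,260,360,7.5)"
```

```text
pos [507.7 102.2 284.5] yaw 3.24 fix [ 0.01 -0.05  0.  ] F [-0.4 -0.1 -2.2] T [-0.01 -0.01 -0.  ] open 0.105 t 9.5833
```

View pics/b5.png

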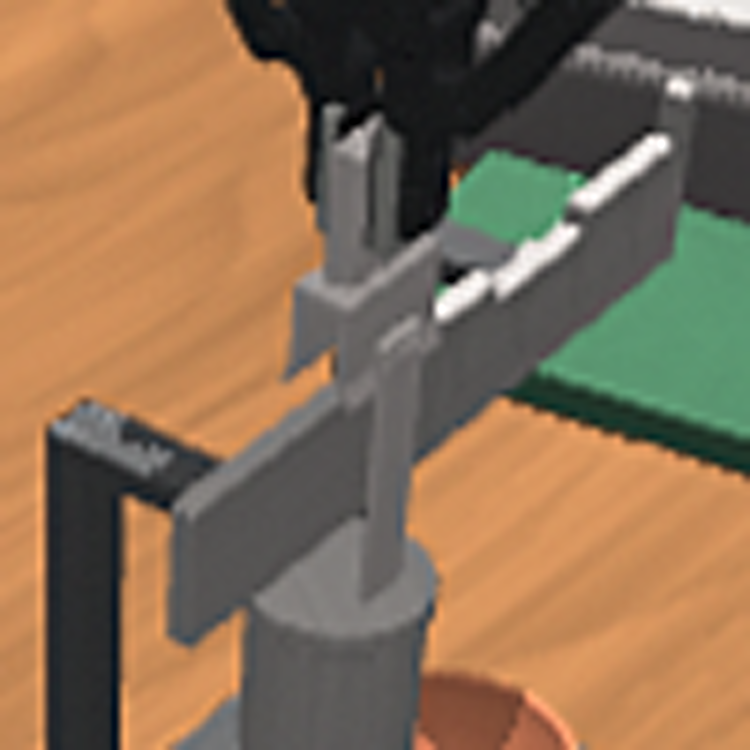

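>>> jog_arm:
  targets: "0 0 -1 0 0 0.2 -1;0 0 -1 0 0 0 -1;0 0 -1 0 0 0 -1;0 0 -1 0 0 0 -1;0 0 -1 0 0 0 -1;0 0 -1 0 0 0 -1;0 0 -1 0 0 0 -1;0 0 -1 0 0 0 -1;0 0 -1 0 0 0 -1;0 0 0 0 0 0 -1"

```text
time: 10.47
eef_pos: [0.5077, 0.1017, 0.2745]
tcp_rot: [0.686, 0.728, -0.0, -0.0]
contact_force: [0.7, 1.2, -2.6]
opening: 0.108
```

```bash
python3 -c "
from st import *
st();p=zoom('scene','b6.png',100,200,260,360,7.5)"
```

```text
pos [507.7 101.7 274.5] yaw 3.41 fix [ 0.02 -0.06  0.  ] F [ 0.7  1.2 -2.6] T [-0.01  0.01  0.02] open 0.108 t 10.4667
```

View pics/b6.png

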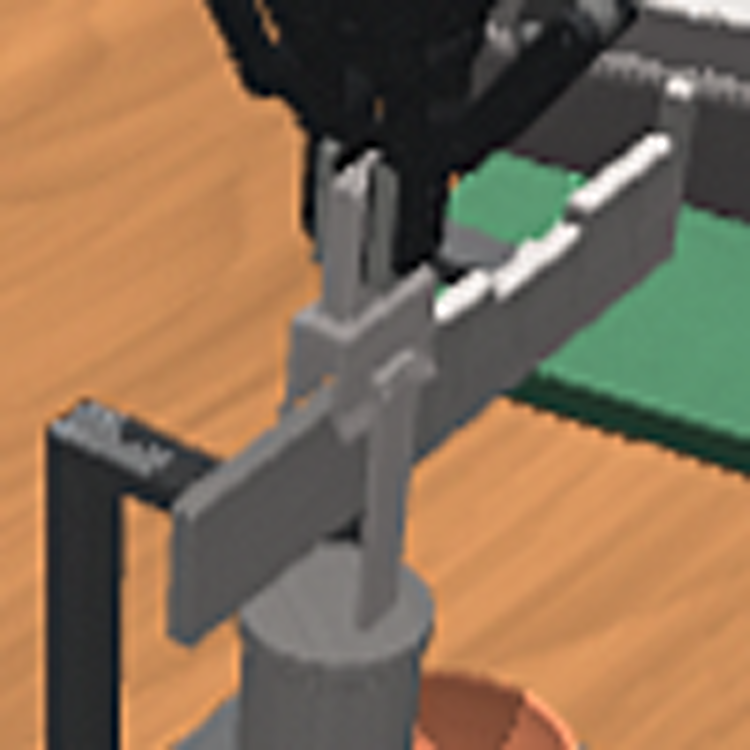

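>>> jog_arm:
  targets: "0 0 -1.5 0 0 0 -1;0 0 -1.7 0 0 0 -1;0 0 -1.7 0 0 0 -1;0 0 -1.7 0 0 0 -1;0 0 -1.7 0 0 0 -1;0 0 -1.7 0 0 0 -1;0 0 -1.7 0 0 0 -1;0 0 -1.5 0 0 0 -1;0 0 -1 0 0 0 -1;0 0 0 0 0 0 -1"

```text
time: 11.35
eef_pos: [0.5077, 0.1017, 0.2588]
tcp_rot: [0.686, 0.728, -0.0, -0.0]
contact_force: [0.3, -0.3, -3.7]
opening: 0.107
```

>>> jog_arm:
  targets: "0 0 -0.6 0 0 0 -1;0 0 -0.7 0 0 0 -1;0 0 -0.7 0 0 0 -1;0 0 -0.7 0 0 0 -1;0 0 0 0 0 0 -1"

```text
time: 11.77
eef_pos: [0.5079, 0.1017, 0.256]
tcp_rot: [0.686, 0.728, -0.0, -0.0]
contact_force: [-0.3, 0.9, -2.8]
opening: 0.105
```

>>> jog_arm:
  targets: "0 0 -0.6 0 0 0 -1;0 0 -0.6 0 0 0 -1;0 0 0 0 0 0 -1"

```text
time: 12.02
eef_pos: [0.508, 0.1017, 0.2548]
tcp_rot: [0.686, 0.728, -0.0, 0.0]
contact_force: [0.6, 0.1, -3.0]
opening: 0.107
```

>>> jog_arm:
  targets: "0 0 -0.5 0 0 0 -1;0 0 -0.5 0 0 0 -1;0 0 0 0 0 0 -1"

```text
time: 12.27
eef_pos: [0.508, 0.1017, 0.2538]
tcp_rot: [0.686, 0.728, -0.0, 0.0]
contact_force: [0.1, 0.6, -3.4]
opening: 0.11
```

>>> jog_arm:
  targets: "-0.3 0 -0.5 0 0 0 -1;0 0 -0.4 0 0 0 -1;0 0 0 0 0 0 -1"

```text
time: 12.52
eef_pos: [0.5079, 0.1017, 0.2537]
tcp_rot: [0.686, 0.728, 0.0, 0.0]
contact_force: [0.1, 1.0, -2.2]
opening: 0.107
```

>>> jog_arm:
  targets: "0 0 -0.4 0 0 0 -1;0 0 -0.4 0 0 0 -1;0 0 0 0 0 0 -1"

```text
time: 12.77
eef_pos: [0.508, 0.1017, 0.2537]
tcp_rot: [0.686, 0.728, 0.0, 0.001]
contact_force: [0.4, -0.0, -3.9]
opening: 0.109
```

>>> jog_arm:
  targets: "0 0 -1 0 0 0 -1;0 0 -1 0 0 0 -1"

```text
time: 12.93
eef_pos: [0.5081, 0.1017, 0.2536]
tcp_rot: [0.686, 0.728, 0.0, 0.001]
contact_force: [-3.6, -0.4, 4.0]
opening: 0.105
```

>>> jog_arm:
  targets: "0 0 -1.5 0 0 0 -1;0 0 -1.5 0 0 0 -1"

```text
time: 13.1
eef_pos: [0.5081, 0.1017, 0.2536]
tcp_rot: [0.686, 0.728, 0.0, 0.001]
contact_force: [-3.9, -0.9, 5.8]
opening: 0.105
```

```bash
python3 -c "
from st import *
st();p=zoom('scene','b7.png',100,200,260,360,7.5)"
```

```text
pos [508.1 101.7 253.6] yaw 3.44 fix [0.05 0.12 0.  ] F [-3.9 -0.9  5.8] T [-0.02  0.79 -0.02] open 0.105 t 13.1
```

View pics/b7.png

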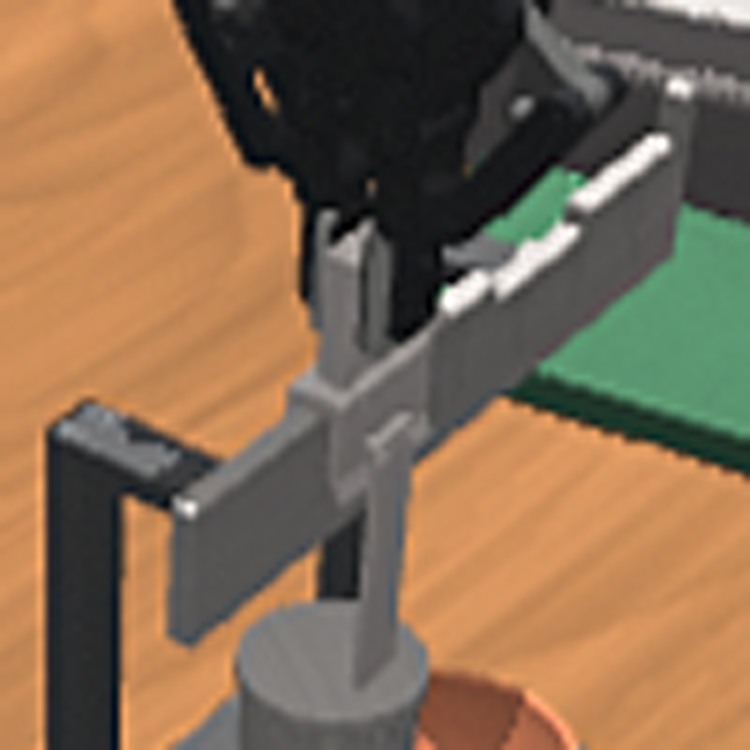

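>>> jog_arm:
  targets: "-0.5 1 -0.6 0 0 0 -1;-0.2 2 -0.6 0 0 0 -1;-0.2 3 -0.6 0 0 0 -1;-0.2 3 -0.6 0 0 0 -1;-0.2 3 -0.6 0 0 0 -1"

```text
time: 13.57
eef_pos: [0.5086, 0.1085, 0.2538]
tcp_rot: [0.686, 0.728, -0.004, 0.009]
contact_force: [-2.7, -7.0, 4.9]
opening: 0.109
```

```bash
python3 -c "
from st import *
st()"
```

```text
pos [508.6 108.5 253.8] yaw 3.44 fix [0.96 0.43 0.  ] F [-2.7 -7.   4.9] T [-1.13  0.49 -0.04] open 0.109 t 13.5667
```

>>> jog_arm:
  targets: "-0.8 0 0 0.8 0.4 0 -1;-0.5 0 -0.2 0 0 0 -1;0 0 -0.2 0 0 0 -1"

```text
time: 13.82
eef_pos: [0.508, 0.1091, 0.2536]
tcp_rot: [0.686, 0.728, 0.0, 0.001]
contact_force: [-2.3, -1.8, 3.1]
opening: 0.108
```

```bash
python3 -c "
from st import *
st();p=zoom('scene','b8.png',100,200,260,360,7.5)"
```

```text
pos [508.  109.1 253.6] yaw 3.45 fix [0.06 0.14 0.  ] F [-2.3 -1.8  3.1] T [-0.28  0.46  0.01] open 0.108 t 13.8167
```

View pics/b8.png

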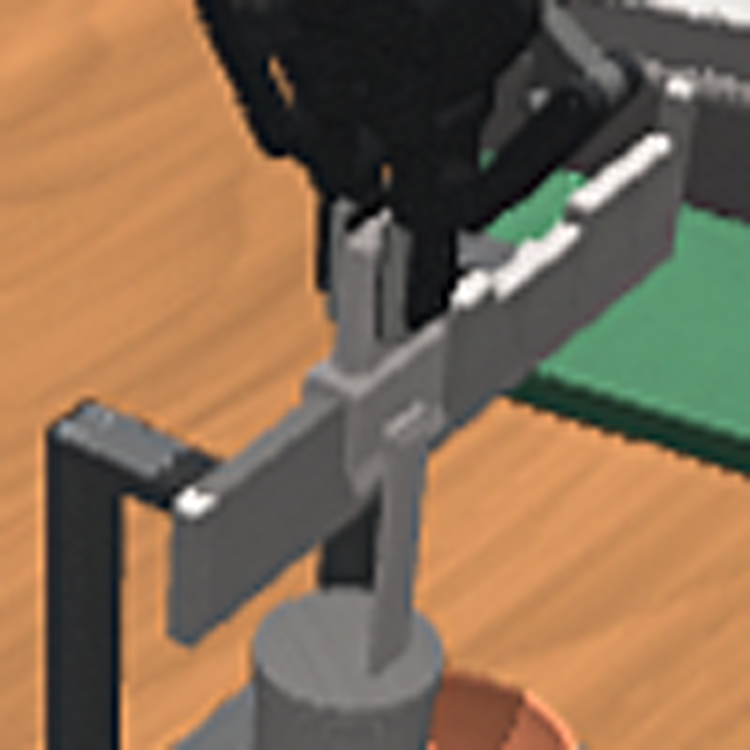

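>>> jog_arm:
  targets: "-0.4 1.5 0.1 0.1 0.1 0 -1;-0.3 2.5 -0.1 0.2 0.1 0 -1;-0.3 2.5 -0.1 0.2 0.1 0 -1;-0.3 2.5 -0.1 0.2 0.1 0 -1;-0.3 2.5 -0.1 0.2 0.1 0 -1"

```text
time: 14.28
eef_pos: [0.5077, 0.1199, 0.2538]
tcp_rot: [0.686, 0.728, 0.003, -0.005]
contact_force: [0.5, -2.6, 2.9]
opening: 0.106
```

```bash
python3 -c "
from st import *
st()"
```

```text
pos [507.7 119.9 253.8] yaw 3.43 fix [-0.68 -0.15 -0.  ] F [ 0.5 -2.6  2.9] T [-0.76 -0.03 -0.03] open 0.106 t 14.2833
```

>>> jog_arm:
  targets: "-0.4 2.5 -0.1 -0.4 -0.1 0 -1;-0.4 2.5 -0.1 0 0 0 -1;-0.4 2.5 -0.1 0.1 0 0 -1;-0.4 2.5 -0.1 0.1 0 0 -1;-0.4 2.5 -0.1 0.1 0 0 -1"

```text
time: 14.7
eef_pos: [0.5061, 0.1335, 0.2537]
tcp_rot: [0.685, 0.728, 0.004, -0.003]
contact_force: [0.3, -3.0, 1.7]
opening: 0.105
```

```bash
python3 -c "
from st import *
st()"
```

```text
pos [506.1 133.5 253.7] yaw 3.46 fix [-0.51  0.06  0.  ] F [ 0.3 -3.   1.7] T [-0.78 -0.1  -0.02] open 0.105 t 14.7
```

>>> jog_arm:
  targets: "-0.2 2.5 -0.2 -0.3 0 0 -1;-0.2 2.5 -0.2 0 0 0 -1;-0.2 2.5 -0.2 0 0 0 -1;-0.2 2.5 -0.2 0.1 0 0 -1;-0.2 2.5 -0.2 0.1 0 0 -1"

```text
time: 15.12
eef_pos: [0.5053, 0.1469, 0.2537]
tcp_rot: [0.685, 0.728, 0.003, -0.001]
contact_force: [-0.2, -2.7, 3.9]
opening: 0.108
```

```bash
python3 -c "
from st import *
st()"
```

```text
pos [505.3 146.9 253.7] yaw 3.48 fix [-0.3   0.14  0.  ] F [-0.2 -2.7  3.9] T [-0.87 -0.03 -0.02] open 0.108 t 15.1167
```

>>> jog_arm:
  targets: "-0.2 2.5 -0.2 -0.2 0.1 0 -1;-0.2 2.5 -0.2 0 0 0 -1;-0.2 2.5 -0.2 0 0 0 -1;-0.2 2.5 -0.2 0 0 0 -1;-0.2 2 -0.2 0 0 0 -1;-0.1 1 -0.2 0 0 0 -1"

```text
time: 15.62
eef_pos: [0.5046, 0.161, 0.2536]
tcp_rot: [0.685, 0.728, 0.001, 0.001]
contact_force: [0.7, -4.8, 4.6]
opening: 0.104
```

```bash
python3 -c "
from st import *
st();p=zoom('scene','c1.png',80,180,270,380,7.2)"
```

```text
pos [504.6 161.  253.6] yaw 3.48 fix [-0.02  0.13  0.  ] F [ 0.7 -4.8  4.6] T [-0.88 -0.03 -0.06] open 0.104 t 15.6167
```

View pics/c1.png

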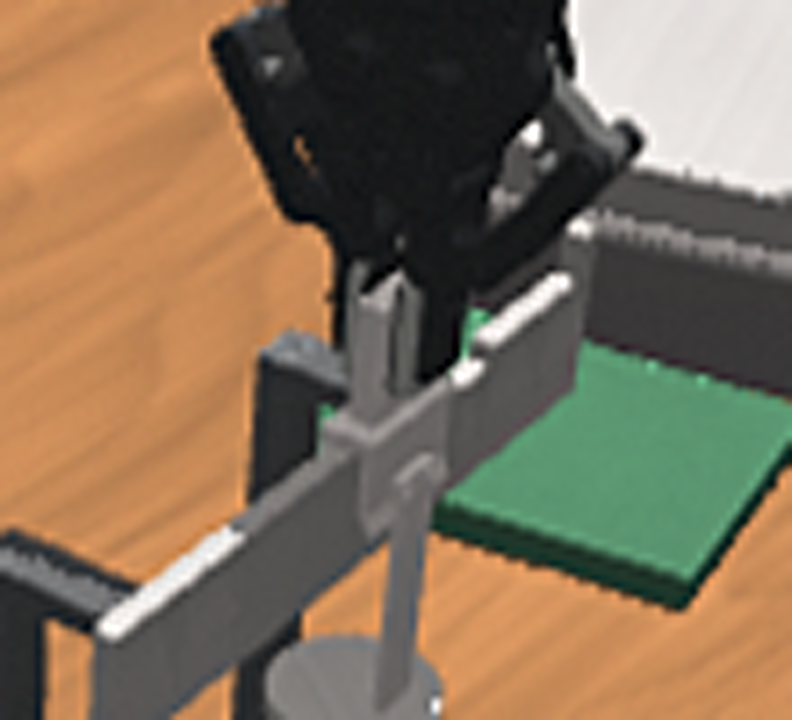

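>>> jog_arm:
  targets: "-0.2 2 -0.2 0 0.1 0 -1;-0.2 2 -0.2 0 0 0 -1;-0.2 2 -0.2 0 0 0 -1;-0.1 2 -0.2 0 0 0 -1;-0.1 1.5 -0.2 0 0 0 -1;-0.1 1 -0.2 0 0 0 -1"

```text
time: 16.17
eef_pos: [0.5042, 0.1714, 0.2535]
tcp_rot: [0.685, 0.728, 0.0, 0.001]
contact_force: [0.1, -5.6, 5.6]
opening: 0.108
```

```bash
python3 -c "
from st import *
st()"
```

```text
pos [504.2 171.4 253.5] yaw 3.47 fix [0.12 0.12 0.  ] F [ 0.1 -5.6  5.6] T [-1.04 -0.09  0.01] open 0.108 t 16.1667
```

Lighter press, keep sliding.

>>> jog_arm:
  targets: "-0.2 2 0 0.1 0.1 0 -1;-0.2 2 -0.1 0 0 0 -1;-0.2 2 -0.1 0 0 0 -1;-0.1 1.5 -0.1 0 0 0 -1;-0.1 1.2 -0.1 0 0 0 -1"

```text
time: 16.58
eef_pos: [0.5035, 0.1805, 0.2534]
tcp_rot: [0.685, 0.728, -0.0, 0.001]
contact_force: [0.5, -5.2, 4.9]
opening: 0.106
```

```bash
python3 -c "
from st import *
st()"
```

```text
pos [503.5 180.5 253.4] yaw 3.48 fix [0.11 0.06 0.  ] F [ 0.5 -5.2  4.9] T [-1.05 -0.1  -0.04] open 0.106 t 16.5833
```

>>> jog_arm:
  targets: "-0.1 1.2 -0.1 0.1 0 0 -1;-0.1 1.2 -0.1 0 0 0 -1;-0.1 1.2 -0.1 0 0 0 -1"

```text
time: 16.83
eef_pos: [0.5033, 0.1843, 0.2534]
tcp_rot: [0.685, 0.728, -0.0, 0.001]
contact_force: [-0.6, -4.9, 4.5]
opening: 0.11
```

>>> jog_arm:
  targets: "-0.1 1.2 -0.2 0 0 0 -1;-0.1 1.2 -0.2 0 0 0 -1"

```text
time: 17.0
eef_pos: [0.5031, 0.1867, 0.2532]
tcp_rot: [0.685, 0.729, -0.0, 0.001]
contact_force: [0.8, -5.6, 5.4]
opening: 0.108
```

>>> jog_arm:
  targets: "-0.1 1 -0.3 0 0 0 -1;-0.1 0.8 -0.3 0 0 0 -1"

```text
time: 17.17
eef_pos: [0.503, 0.1885, 0.2529]
tcp_rot: [0.685, 0.729, -0.001, 0.002]
contact_force: [1.8, -5.2, 5.4]
opening: 0.105
```

>>> jog_arm:
  targets: "-0.1 0.8 -0.3 0.1 0 0 -1;-0.1 0.7 -0.3 0 0 0 -1"

```text
time: 17.33
eef_pos: [0.5009, 0.1924, 0.2495]
tcp_rot: [0.685, 0.728, 0.0, -0.003]
contact_force: [-0.2, 0.6, -3.9]
opening: 0.108
```

```bash
python3 -c "
from st import *
st();p=zoom('scene','c2.png',80,180,270,380,7.2)"
```

```text
pos [500.9 192.4 249.5] yaw 3.48 fix [-0.25 -0.2  -0.  ] F [-0.2  0.6 -3.9] T [0.06 0.02 0.06] open 0.108 t 17.3333
```

View pics/c2.png

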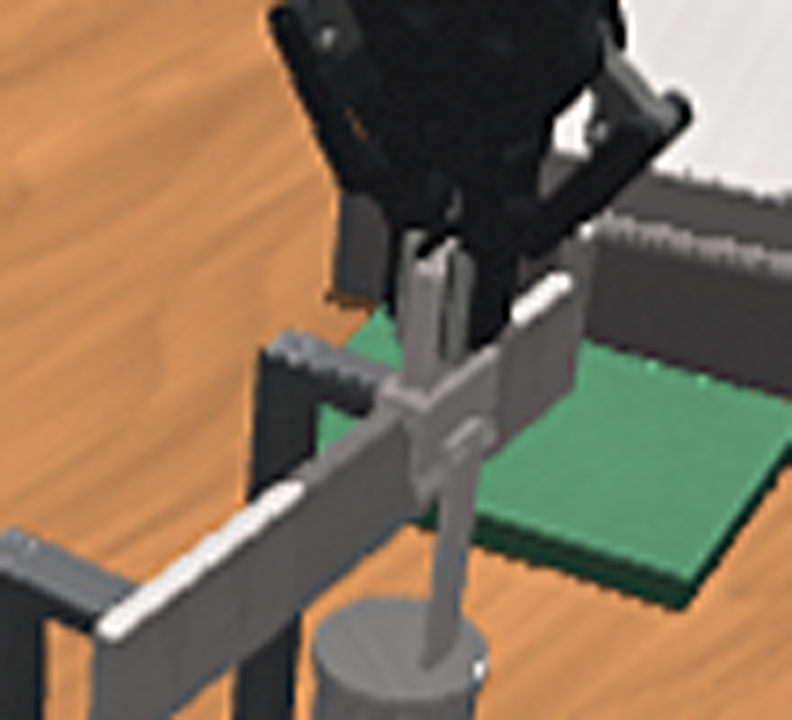

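>>> jog_arm:
  targets: "0.5 -0.6 -0.6 -0.2 -0.2 0 -1;0 0 -0.6 0 0 0 -1;0 0 -0.6 0 0 0 -1;0 0 0 0 0 0 -1"

```text
time: 17.72
eef_pos: [0.5, 0.1929, 0.2467]
tcp_rot: [0.685, 0.729, -0.001, -0.002]
contact_force: [0.1, -2.1, -0.2]
opening: 0.106
```

>>> jog_arm:
  targets: "0 0 -0.6 0 0 0 -1;0 0 -0.6 0 0 0 -1;0 0 -0.4 0 0 0 -1;0 0 0 0 0 0 -1"

```text
time: 18.05
eef_pos: [0.5, 0.193, 0.2466]
tcp_rot: [0.685, 0.729, -0.001, -0.001]
contact_force: [-0.9, -2.4, 2.4]
opening: 0.109
```

```bash
python3 -c "
from st import *
st();p=zoom('scene','c3.png',80,180,270,380,7.2)"
```

```text
pos [500.  193.  246.6] yaw 3.57 fix [-0.05 -0.18 -0.  ] F [-0.9 -2.4  2.4] T [-0.38  0.12  0.01] open 0.109 t 18.05
```

View pics/c3.png

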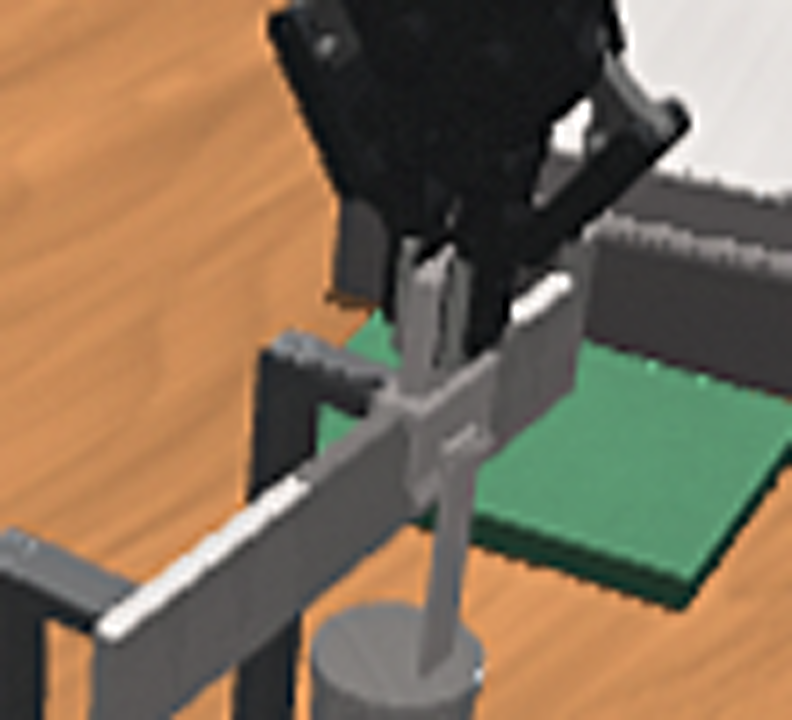

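>>> jog_arm:
  targets: "0.8 -0.3 0.1 0 -0.18 0 -1;0.5 0 0 0 0 0 -1;0 0 0 0 0 0 -1"
  force: 20

```text
time: 18.35
eef_pos: [0.5001, 0.193, 0.2466]
tcp_rot: [0.685, 0.729, -0.001, -0.002]
contact_force: [-1.0, -2.0, 2.9]
opening: 0.107
```

```bash
python3 -c "
from st import *
st()"
```

```text
pos [500.1 193.  246.6] yaw 3.57 fix [-0.08 -0.22 -0.  ] F [-1.  -2.   2.9] T [-0.36  0.24  0.01] open 0.107 t 18.35
```

>>> jog_arm:
  targets: "1 -0.5 0.5 -0.05 -0.2 0 -1;0.8 0 -0.1 0 0 0 -1;0 0 0 0 0 0 -1;0 0 0 0 0 0 -1"

```text
time: 18.68
eef_pos: [0.5009, 0.193, 0.2466]
tcp_rot: [0.685, 0.729, -0.001, -0.002]
contact_force: [-3.2, -0.7, 4.0]
opening: 0.106
```

```bash
python3 -c "
from st import *
st()"
```

```text
pos [500.9 193.  246.6] yaw 3.57 fix [-0.08 -0.2  -0.  ] F [-3.2 -0.7  4. ] T [-0.33  0.44 -0.03] open 0.106 t 18.6833
```

>>> jog_arm:
  targets: "0 0 0.2 0 0 0 -0.7;0 0 0 0 0 0 -0.6;0 0 0 0 0 0 -0.5;0 0 0 0 0 0 -0.4;0 0 0 0 0 0 -0.4;0 0 0 0 0 0 -0.4"

```text
time: 19.18
eef_pos: [0.5018, 0.1942, 0.2436]
tcp_rot: [0.685, 0.729, 0.002, -0.002]
contact_force: [-0.0, 0.0, -0.1]
opening: 0.303
```

```bash
python3 -c "
from st import *
st();p=zoom('scene','c4.png',80,200,270,380,6)"
```

```text
pos [501.8 194.2 243.6] yaw 3.54 fix [-0.3  -0.07 -0.  ] F [-0.   0.  -0.1] T [-0.03  0.06  0.01] open 0.303 t 19.1833
```

View pics/c4.png

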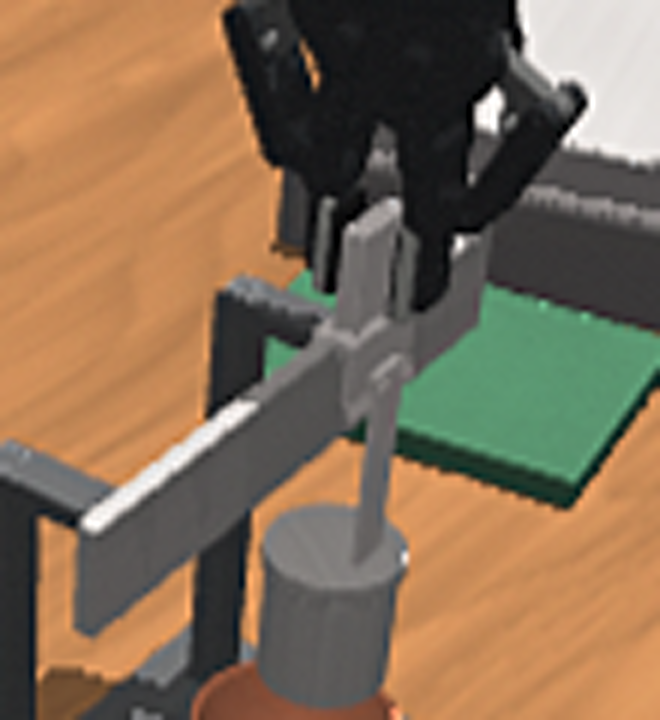

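>>> jog_arm:
  targets: "0 0 3 0 0 0 -0.2;0 0 6 0 0 0 -0.2;0 0 10 0 0 0 -0.2;0 0 15 0 0 0 -0.2;0 0 20 0 0 0 -0.2;0 0 25 0 0 0 -0.2;0 0 25 0 0 0 -0.2;0 0 10 0 0 0 -0.2;0 0 0 0 0 0 -0.2;0 0 0 0 0 0 -0.2"

```text
time: 20.07
eef_pos: [0.5008, 0.1941, 0.3681]
tcp_rot: [0.685, 0.729, 0.003, -0.001]
contact_force: [-0.5, 0.4, 0.3]
opening: 0.399
```

>>> jog_arm:
  targets: "-25 0 10 0 0 0 -0.2;-30 0 0 0 0 0 -0.2;-30 0 0 0 0 0 -0.2;-10 -35 0 0 0 0 -0.2;0 -35 0 0 0 0 -0.2;0 -35 0 0 0 0 -0.2;0 -35 0 0 0 0 -0.2;0 -20 0 0 0 0 -0.2;0 0 0 0 0 0 -0.2;0 0 0 0 0 0 -0.2"

```text
time: 20.9
eef_pos: [0.3957, 0.0309, 0.3614]
tcp_rot: [0.682, 0.731, -0.005, -0.01]
contact_force: [0.1, 0.8, 0.6]
opening: 0.402
```

```bash
python3 -c "
from st import *
st();p=zoom('scene','d1.png',80,280,200,400,3.7)
q=read_camera('top');cv2.imwrite('pics/d2.png',q['pixels'])
cv2.imwrite('pics/d3.png',p['pixels'])
for t in ('jar','bowl','square_tin'):
  for P in (p,q): print(t,[(round(d['p'],2),np.round(d['uv'])) for d in mark_of(t,P)][:2])"
```

```text
pos [395.7  30.9 361.4] yaw 3.99 fix [-0.37 -1.2  -0.  ] F [0.1 0.8 0.6] T [ 0.02 -0.05  0.06] open 0.402 t 20.9
jar [(0.81, array([284., 326.]))]
jar [(0.91, array([312., 174.]))]
bowl [(0.81, array([316., 210.]))]
bowl [(0.72, array([182., 231.]))]
square_tin [(0.62, array([168., 242.]))]
square_tin [(0.74, array([396., 222.]))]
```

View pics/d1.png

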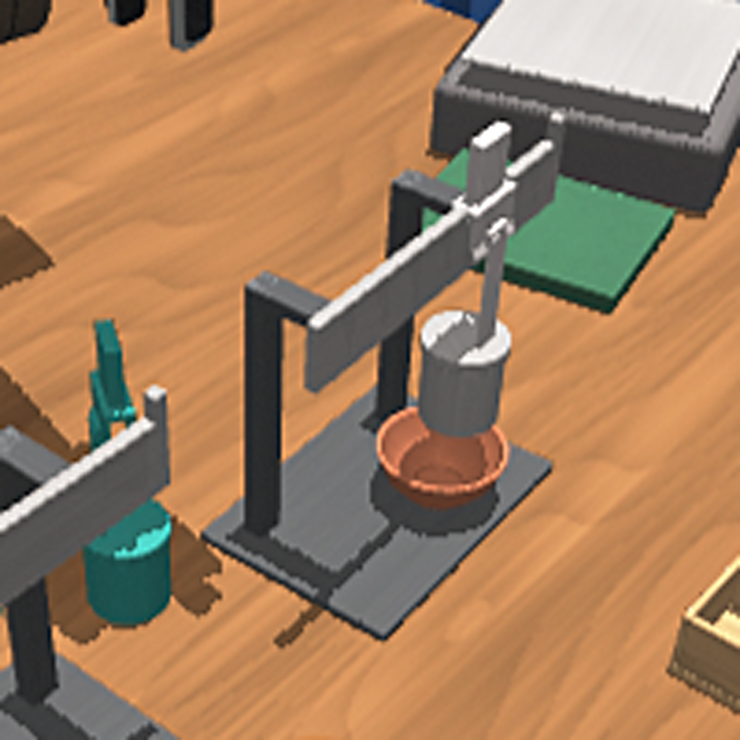

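View pics/d2.png

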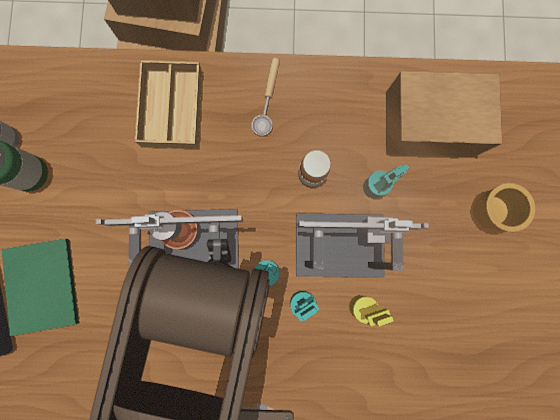

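View pics/d3.png

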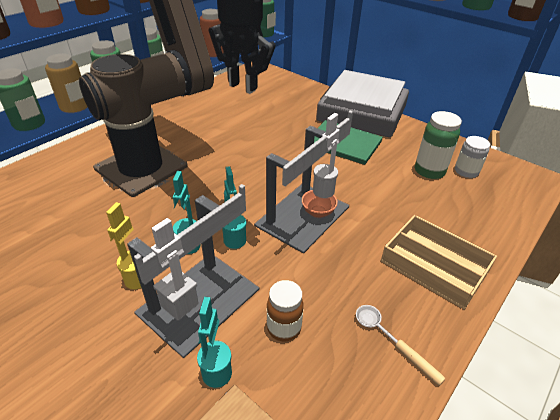

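>>> jog_arm:
  targets: "0 0 0 0 0 0 -0.2;0 0 0 0 0 0 -0.2;0 0 0 0 0 0 -0.2"

```text
time: 21.55
eef_pos: [0.3964, 0.0332, 0.3633]
tcp_rot: [0.68, 0.734, -0.004, -0.009]
contact_force: [1.2, 0.5, 1.0]
opening: 0.398
```

```bash
python3 -c "
from st import *
st();print(sign_off())"
```

```text
pos [396.4  33.2 363.3] yaw 4.37 fix [-0.32 -1.04 -0.  ] F [1.2 0.5 1. ] T [ 0.01 -0.02 -0.  ] open 0.398 t 21.55
the job is handed in; nothing more can be done
None
```

The round tin is now hanging upright in the next rail's notch, released, and the job was handed in at 21.6 s of the 67 s allowed.

- **Moving it over:** I lifted it off the first rail about 37 mm, carried it over the end stop, and lowered it at about 6 mm/s onto the entry stretch. It touched down about 2 mm from my estimate of the entry point.
- **Finding the notch:** I slid it along under a light press. At y ≈ 0.19 m the support vanished and the hanger dropped. It seated 7.0 mm lower (tool height 253.6 mm before, 246.6 mm after), which matches the notch depth.
- **Forces:** The press was mostly 5 to 9 N, above the suggested 3 to 5 N. The highest contact force I read was about 9 N, well under the 40 N limit. I only read forces at the end of each move, so brief peaks in between were not seen.
- **Last checks:** The final pictures show the crown in the notch, the tin hanging clear of the bowl, and the gripper touching nothing. The jar, bowl and square tin read within about 2 pixels of where they started.
- **Deviations:** At the start of the slide, friction tilted the tool by about 1°, which I corrected. When the hanger dropped it also sprang forward about 2 mm. The hanger sat about 1 to 2 mm to one side of the bar line before release, so I nudged it back by 0.9 mm.

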